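Seat a tuner bushing with the bench lever press

ROBOT

A 6-joint arm with a two-finger parallel gripper is mounted at the origin on the work surface. World frame = base frame: x ahead of the robot, y to its left, z up, the work surface at z = 0. Lengths are in m, angles in degrees, forces in N, time in s.
With the tool pointing down it reaches from about 0.35 to 0.725 m from the base axis. Payload 6 kg.
Tool frame: the origin (TCP) lies at the very end of the fingers, on their centre line; the grasp point (between the pads) lies 19 mm behind it (env.grasp_offset is the distance from the TCP to the grasp point, in m); z points along the fingers, y is the line along which they close (so a half turn about z gives the same grasp; the last joint's range is limited). The gripper opens to 85 mm and grips with 20 to 120 N. Pads are 22 mm wide; open, the fingers measure 114 mm over their backs; the gripper's body (76 mm by 85 mm) begins 54 mm behind the grasp point. The pads swing forward as they close: fully open they stand 13 mm farther back than shut.
Start: joints at [83.749, 2.303, 4.859, 0, -92.561, -19.12], TCP at [0.257, 0.542, 0.231] pointing down, gripper open.
Joint ranges: [-146.85, 146.85], [-73.84, 115.35], [-62.03, 85.46], [-188.31, 113.3], [-161.28, -10.13], [-171.36, 171.36]. Speed limits (degrees/s): [147.25, 147.25, 172.46, 180, 180, 180].

INTERFACE

Orientations are given as a 3x3 rotation matrix whose columns are the frame's x, y, z axes.
In Python, from station import env, hand, kin, imaging gives the robot as it stands. Calls block until the motion is done:
- env.reach(position, orientation): joint-space move of the TCP to a pose.
- env.move_straight(position, vel=0.15, ori=None, force_limit=None): straight line of the TCP; ori=None keeps the orientation; vel is the mean speed in m/s. With force_limit (N) it stops when the force on the tool has changed by that much, and returns True; else False.
- env.movej(angles): joint-space move.
- hand.gripper_to(opening): finger opening in m; the grip force is fixed at half the most; returns when the fingers have stopped.
- env.hold(seconds).
- kin.inverse_kinematics(position, orientation): joint angles nearest the present ones, or None.
- env.get_state(): the state.
- imaging.grab_frame(name): name is "scene" or "top"; returns a dict with "pixels" (420x560x3 uint8, red, green, blue), "z_map" (420x560 float32, m along the optical axis (not along the pixel's ray), 0 where there is no reading), "mtx" (3x3 intrinsics, pixels), "position" and "rotation" of the camera in the world. Camera axes: x right, y down, z forward; pixel columns grow to the right and rows downward; lengths in m; the calibration is good to about 2 mm. A picture is of the moment at which its call begins.
A pose or a line that the arm cannot do raises env.IKError and nothing moves.
- env.job_done(): hands the job in; it is judged then, once.
Trained networks look in the newest picture that a camera, given by its name, has taken for a name from the list of things; names that differ only in an ending like _2 or _b are one class to them, and where a whole thing is asked for, a point or a joint stands for the part that bears it (a point fixed in the world has none). Each returns a list of dicts, best first, with "score" (0 to 1); they miss things now and then, are a little off and sometimes report something else, mostly with a low value. They report only what shows in the picture. A call takes as long as a camera call.
- imaging.boxes_of(camera, name): "extent" ([left, top, right, bottom] in pixels, round what is visible of it).
The state is a dict: "clock": time; "joints": joint angles; "qvel": joint speeds; "joint_efforts": joint torques, N m; "tcp_pos": TCP position; "ee_rot": TCP orientation; "wrist_force": force on the tool from outside, world axes, zero at the start; "torque": the same for the moment, N m; "grip_width": finger opening in m; "gripper_force": force on a finger pad.
Only numpy, scipy, OpenCV 4.12 (cv2) and the standard library are available. Lean on these libraries where they do the work, as an engineer would, in place of code of your own. Each camera call takes 0.05 s, during which the arm holds its last target. There are 200 camera calls.

TASK

Press the last brass tuner bushing home in the guitar headstock: on the grey bench press, the one with the red knob on its lever, pull the lever all the way down to its stop and hold it there for a second. Then ease it back up slowly, taking at least two seconds and keeping hold of it until it is fully home again, and let go. Leave the green press alone.

Things in the scene. Friction and masses are not known exactly. Their poses are not given: they have to be found in the camera images.
- press_lever_knob (a point): centre of the red ball knob, 34 mm across, on the end of the grey press's lever (12 mm rod, sides and top free). Axes turn with the lever; at rest x is level, from the knob in towards the press, y along the hinge axis, z up. At rest the hinge axis lies 99.5 mm along +x and 125.3 mm below the knob centre (160 mm in all); the knob swings down and away from the press, to -x, in an arc.
- press_lever (a joint): angle of that lever, rad: 0 at rest (up, on its upper stop, 0.9 rad above level), 0.95 at the lower stop (knob 160 mm in front of the hinge, 8 mm below it). A spring always drives it back up, with about 2 to 8 N at the knob, plus about 1 N as the bushing goes in; let go, it flies back.
- bushing (a joint): how far the brass bushing (15 mm flange) under the grey press's ram has gone into the guitar headstock, m: 0 = standing 9 mm proud, 0.009 = flange flat on the wood. The lever drives the ram 30 mm down over its full stroke; the bushing stays where it is pushed.
- green_lever (a joint): angle of the lever of the bystanding green press (same shape, black knob), rad: 0 at rest. To be left alone.

How it is judged (in metres and radians):
On the way:
1. the red-knobbed lever is pulled down to its stop (within 0.08 rad), the bushing is pressed in, and it is held there (value of joint press_lever above 0.87 rad and value of joint bushing above 0.006 m), for 0.3 s.
At the end, for the whole second after the job is handed in: the grey press's lever is back up at rest (within 0.06 rad), released; the bushing is in to within 3 mm of flush; the green press's lever is at rest (within 0.1 rad) (value of joint press_lever below 0.06 rad and value of joint bushing above 0.006 m and value of joint green_lever below 0.1 rad); the robot touches nothing.
It fails at once if the lever flies back: it rises faster than 1.2 rad/s (about 190 mm/s at the knob) while more than 0.2 rad from home (velocity of joint press_lever below -1.2 rad/s and value of joint press_lever above 0.2 rad).
It fails at once if the green press's lever is moved by more than 0.1 rad (value of joint green_lever above 0.1 rad).
It also fails if it takes over 43 s, if anything falls off the work surface, if the arm or the gripper's body presses on something with over 40 N, if the wrist force passes 120 N, or if a joint passes its speed limit or range.

## Working session

There is one attempt and no reset: what is moved stays moved. The work goes in short steps, each a Python script; the robot and the scene stay as the last script left them, time stands still between calls to the robot, and variables do not carry over. Pictures are saved under pics/ and viewed, at most 10 in all, crops included, and the job is handed in when it is done.

```bash
mkdir -p pics; ls; python3 - <<'E'
from station import env,hand,kin,imaging
import cv2,numpy as np
ims=[]
for c in("scene","top"):
    f=imaging.grab_frame(c); ims.append(f); cv2.imwrite(f"pics/{c}0.png",f["pixels"][:,:,::-1])
    np.savez(f"{c}0.npz",**f)
    print(c,f["position"],f["rotation"].round(3).tolist())
    for n in("press_lever_knob","press_lever","green_lever","bushing"):print(n,imaging.boxes_of(c,n)[:3])
print(env.get_state()["clock"],env.grasp_offset)
E
```

```text
pics
scene [1.05478038 0.42650972 0.74229631] [[-0.734, 0.41, -0.542], [0.679, 0.464, -0.569], [0.018, -0.786, -0.618]]
press_lever_knob [{'extent': [226.6, 115.9, 266.0, 168.5], 'score': 0.89}]
press_lever [{'extent': [225.8, 116.6, 265.2, 168.4], 'score': 0.56}]
green_lever [{'extent': [302.9, 197.4, 363.3, 277.8], 'score': 0.87}]
bushing []
top [ 0.42496105 -0.07592573  1.07801327] [[0.07, -0.975, 0.21], [-0.998, -0.069, 0.011], [0.004, -0.21, -0.978]]
press_lever_knob [{'extent': [372.3, 222.9, 393.6, 280.9], 'score': 0.83}]
press_lever [{'extent': [372.8, 223.9, 393.1, 282.8], 'score': 0.67}]
green_lever [{'extent': [175.1, 172.2, 206.1, 224.3], 'score': 0.86}]
bushing []
0.5 0.0187
```

View pics/scene0.png

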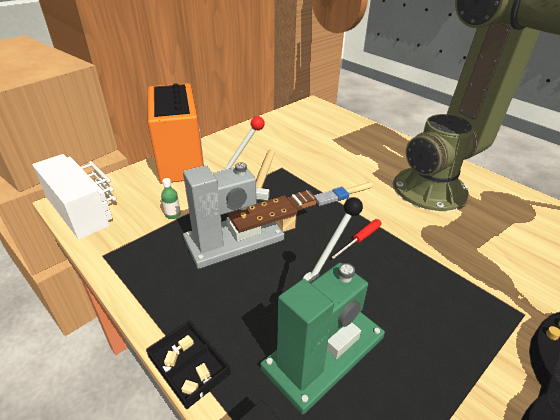

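View pics/top0.png

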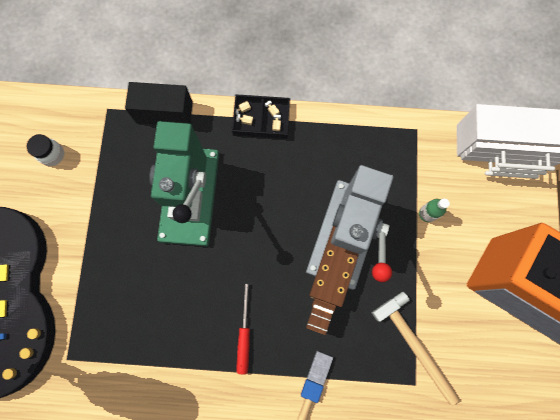

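```bash
cat > h.py <<'E'
import numpy as np,cv2
def cloud(f):
    z=f["z_map"];v,u=np.indices(z.shape);K=f["mtx"]
    p=np.stack([(u-K[0,2])/K[0,0]*z,(v-K[1,2])/K[1,1]*z,z],-1)
    return p@f["rotation"].T+f["position"]
def sphere(f,m,r=.017):
    from scipy.optimize import least_squares
    p=cloud(f)[m]; c0=np.median(p,0)
    d=c0-f["position"];d/=np.linalg.norm(d)
    s=least_squares(lambda c:np.linalg.norm(p-c,axis=1)-r,c0+d*.012,loss="soft_l1",f_scale=.001)
    return s.x,len(p),np.abs(s.fun).mean()
def red(f):
    h=cv2.cvtColor(f["pixels"],cv2.COLOR_RGB2HSV).astype(int)
    m=((h[...,0]<8)|(h[...,0]>172))&(h[...,1]>150)&(h[...,2]>70)
    m=cv2.erode(m.astype(np.uint8),np.ones((3,3)))>0
    return m&(f["z_map"]>0)
E
python3 - <<'E'
from h import *
for c,bs in(("scene",[(226,116,266,169),(303,197,364,278)]),("top",[(372,222,394,282),(175,172,206,225)])):
    f=np.load(c+"0.npz");m=red(f);v,u=np.nonzero(m);print(c,m.sum(),u.min(),u.max(),v.min(),v.max())
    b=bs[0];mm=np.zeros_like(m);mm[b[1]-5:b[3]+5,b[0]-5:b[2]+5]=1;m&=mm
    v,u=np.nonzero(m);print(u.mean(),v.mean(),sphere(f,m))
    P=cloud(f)
    for b in bs:
        q=P[b[1]:b[3],b[0]:b[2]].reshape(-1,3);q=q[np.isfinite(q).all(1)]
        q=q[(q[:,2]>.1)];print(np.percentile(q,[2,50,98],axis=0).round(3).tolist())
E
```

```text
scene 277 252 379 117 241
257.0816326530612 122.64285714285714 (array([ 0.49321993, -0.25187535,  0.29600982]), 98, np.float64(0.0012023359705682544))
[[0.487, -0.272, 0.197], [0.529, -0.252, 0.258], [0.588, -0.205, 0.313]]
[[0.568, 0.098, 0.186], [0.632, 0.112, 0.228], [0.704, 0.193, 0.339]]
top 645 237 390 264 372
381.4810126582278 271.8270042194093 (array([ 0.49499646, -0.2525519 ,  0.29511085]), 237, np.float64(0.0008004770366998945))
[[0.479, -0.285, 0.178], [0.529, -0.26, 0.259], [0.602, -0.237, 0.313]]
[[0.56, 0.09, 0.161], [0.638, 0.113, 0.205], [0.682, 0.147, 0.312]]
```

The red knob is at scene (257,123) and top (382,272), at about (0.494, -0.252, 0.296) m. The green press, with its black knob at top (181,213), is well clear. Next I'll get the lever's heading and check clearance along the arc.

```bash
python3 - <<'E'
from h import *
k=np.array([.4943,-.2523,.2955])
A=[]
for c in("scene","top"):
    f=np.load(c+"0.npz");P=cloud(f);q=P[f["z_map"]>0]
    A.append(q)
    d=q-k; r=np.hypot(d[:,0],d[:,1])
    best=None
    for yaw in np.radians(np.arange(-40,11,1)):
        x=np.array([np.cos(yaw),np.sin(yaw)]);ex=np.array([x[0]*99.5,x[1]*99.5,-125.3])/160
        s=d@ex;w=np.linalg.norm(d-np.outer(s,ex),axis=1)
        n=((s>.025)&(s<.13)&(w<.008)).sum()
        if best is None or n>best[0]:best=(n,np.degrees(yaw))
        L=best
    yaw=np.radians(best[1]);
    m=(d[:,2]<-.02)&(d[:,2]>-.11)
    ex=np.array([np.cos(yaw)*99.5,np.sin(yaw)*99.5,-125.3])/160
    s=d@ex;w=np.linalg.norm(d-np.outer(s,ex),axis=1);g=q[(s>.025)&(s<.13)&(w<.012)]
    l=cv2.fitLine(g.astype(np.float32),cv2.DIST_HUBER,0,.01,.01).ravel()
    print(c,best,len(g),l,np.degrees(np.arctan2(l[1]/l[0],1)))
q=np.vstack(A);yaw=np.radians(-17)
R=np.array([[np.cos(yaw),np.sin(yaw),0],[-np.sin(yaw),np.cos(yaw),0],[0,0,1]])
p=(q-k*[1,1,0])@R.T   # press frame, origin under knob
# heights near sweep
for y0,y1 in((-.06,-.03),(-.03,.03),(.03,.06),(.06,.1)):
    print(y0,[(round(x0,2),round(float(np.percentile(s,99)),3)) for x0 in np.arange(-.14,.12,.02) if len(s:=p[(p[:,0]>x0)&(p[:,0]<x0+.02)&(p[:,1]>y0)&(p[:,1]<y1)][:,2])>5])
E
```

```text
scene (np.int64(202), np.float64(-14.0)) 204 [-0.5946347   0.16533695  0.78681207  0.54255795 -0.26201457  0.23695697] -15.538478
top (np.int64(173), np.float64(-16.0)) 173 [-0.5950208   0.16965689  0.78559965  0.55217206 -0.2670808   0.22880343] -15.914316
-0.06 [(np.float64(-0.14), 0.006), (np.float64(-0.12), 0.005), (np.float64(-0.1), 0.005), (np.float64(-0.08), 0.006), (np.float64(-0.06), 0.005), (np.float64(-0.04), 0.005), (np.float64(-0.02), 0.005), (np.float64(0.0), 0.006), (np.float64(0.02), 0.004), (np.float64(0.04), 0.002), (np.float64(0.06), 0.005), (np.float64(0.08), 0.005), (np.float64(0.1), 0.005)]
-0.03 [(np.float64(-0.14), 0.005), (np.float64(-0.12), 0.005), (np.float64(-0.1), 0.069), (np.float64(-0.08), 0.074), (np.float64(-0.06), 0.073), (np.float64(-0.04), 0.074), (np.float64(-0.02), 0.313), (np.float64(0.0), 0.313), (np.float64(0.02), 0.278), (np.float64(0.04), 0.254), (np.float64(0.06), 0.227), (np.float64(0.08), 0.207), (np.float64(0.1), 0.207)]
0.03 [(np.float64(-0.14), 0.08), (np.float64(-0.12), 0.08), (np.float64(-0.1), 0.079), (np.float64(-0.08), 0.073), (np.float64(-0.06), 0.075), (np.float64(-0.04), 0.074), (np.float64(-0.02), 0.074), (np.float64(0.0), 0.073), (np.float64(0.02), 0.075), (np.float64(0.04), 0.228), (np.float64(0.06), 0.23), (np.float64(0.08), 0.228), (np.float64(0.1), 0.208)]
0.06 [(np.float64(-0.14), 0.079), (np.float64(-0.12), 0.079), (np.float64(-0.1), 0.08), (np.float64(-0.08), 0.074), (np.float64(-0.06), 0.073), (np.float64(-0.04), 0.074), (np.float64(-0.02), 0.074), (np.float64(0.0), 0.073), (np.float64(0.02), 0.074), (np.float64(0.04), 0.226), (np.float64(0.06), 0.229), (np.float64(0.08), 0.208), (np.float64(0.1), 0.208)]
```

The rod heading agrees in both views (yaw -15.7°), and nothing is near the sweep. Next I'll approach and grip.

```bash
cat >> h.py <<'E'
K=np.array([.4943,-.2523,.2955]);YAW=np.radians(-15.7)
EX=np.array([np.cos(YAW),np.sin(YAW),0]);EZ=np.array([0,0,1.])
H=K+.0995*EX-.1253*EZ
def knob(a):
    t=np.arctan2(.1253,.0995)-a
    return H+.16*(-np.cos(t)*EX+np.sin(t)*EZ)
def ori(s):
    y=s*np.array([-EX[1],EX[0],0]);z=-EZ
    return np.column_stack([np.cross(y,z),y,z])
D=.022  # TCP below knob centre (grasp offset + pad swing)
E
python3 - <<'E'
from h import *
from station import env,hand,kin,imaging
s=min((1,-1),key=lambda s:abs(kin.inverse_kinematics(knob(0)-D*EZ,ori(s))[5]))
print(s,[np.round(kin.inverse_kinematics(knob(a)-D*EZ,ori(s)),0).tolist() for a in(0,.95)])
env.reach(knob(0)+[0,0,.09],ori(s))
print(env.move_straight(knob(0)-D*EZ,vel=.06,force_limit=8))
print(env.get_state()["wrist_force"])
w=hand.gripper_to(.0)
S=env.get_state();print(S["clock"],S["grip_width"],S["gripper_force"],S["wrist_force"],S["tcp_pos"])
f=imaging.grab_frame("scene");cv2.imwrite("pics/grip.png",cv2.resize(f["pixels"][60:270,130:410,::-1],None,fx=2.5,fy=2.5))
E
```

```text
-1 [[-6.0, -4.0, 3.0, 0.0, -97.0, 81.0], [-5.0, -13.0, -19.0, 0.0, -84.0, 79.0]]
False
[-0.34335179 -0.17699066 -0.0857194 ]
6.025 0.03177707450356821 59.12860035896301 [-0.04970513  5.58608311  3.66058267] [ 0.49460565 -0.25145325  0.27398558]
```

View pics/grip.png

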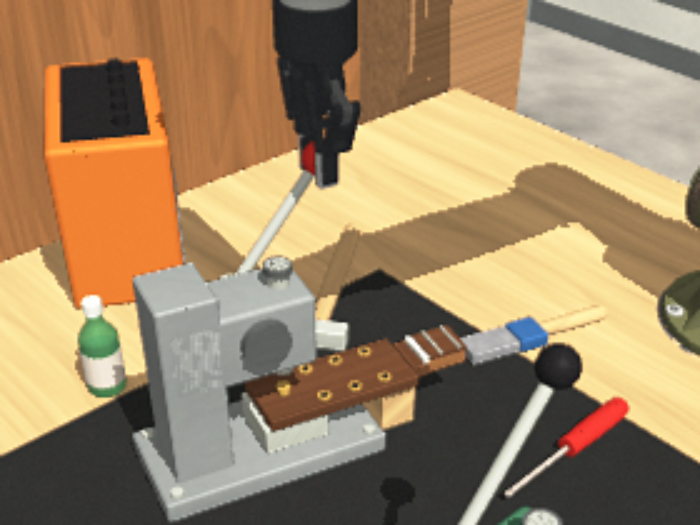

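The knob (crop 308,155) sits between the pads, gripped at 32 mm, and the proud bushing is at crop (285,385). Now I'll pull.

```bash
python3 - <<'E'
from h import *
from station import env,hand,kin,imaging
P=lambda:(lambda S:print(round(S["clock"],2),S["wrist_force"].round(1) if hasattr(S["wrist_force"],"round") else S["wrist_force"],round(S["grip_width"],4)))(env.get_state())
for a in np.linspace(0,.95,7)[1:]:
    hit=env.move_straight(knob(a)-D*EZ,vel=.05,force_limit=30)
    P()
    if hit: print("stopped toward",a);break
env.hold(1.0);P()
f=imaging.grab_frame("scene");cv2.imwrite("pics/down.png",cv2.resize(f["pixels"][60:270,130:410,::-1],None,fx=2.5,fy=2.5))
print(env.get_state()["tcp_pos"],knob(.95)-D*EZ)
E
```

```text
6.73 [2.7 5.5 5.2] 0.0311
7.39 [0.2 6.4 6.7] 0.0315
8.05 [1.4 7.  7.1] 0.0316
8.71 [11.4  0.6  2.9] 0.0313
9.37 [4.8 4.3 6.3] 0.0316
10.03 [11.4  1.6  5.9] 0.0316
11.03 [11.9  1.7  6.2] 0.0313
[ 0.44094202 -0.23628991  0.14397485] [ 0.43625222 -0.23598351  0.1401501 ]
```

View pics/down.png

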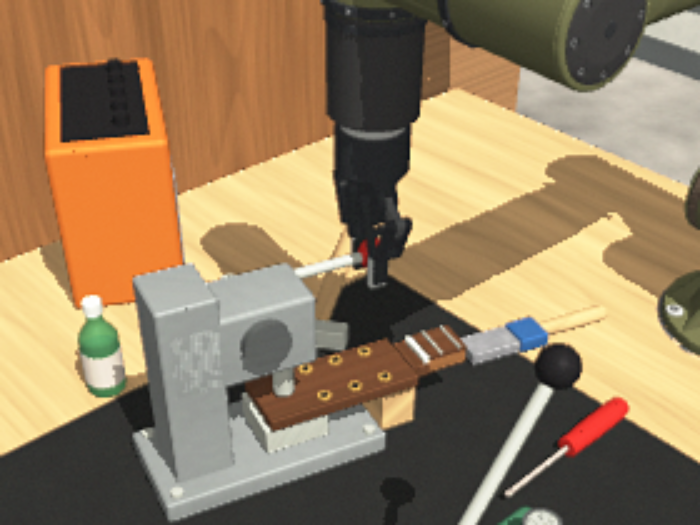

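The ram is down on the bushing (crop 285,378) and the rod is nearly level. The arm sags about 4 mm short of target, so I'll measure the knob and press on gently until the stop shows in the force.

```bash
cat >> h.py <<'E'
def look(imaging):
    for c in("scene","top"):
        f=imaging.grab_frame(c);m=red(f);p=cloud(f);m&=(np.linalg.norm(p-H,axis=2)<.19)&(p[...,2]>.1)
        if m.sum()<15: print(c,"few",m.sum());continue
        x,n,e=sphere(f,m);d=x-H
        print(c,x.round(4),n,round(e,4),"angle",round(np.arctan2(.1253,.0995)-np.arctan2(d[2],-d@EX),3),"r",round(np.linalg.norm(d),4))
E
python3 - <<'E'
from h import *
from station import env,hand,kin,imaging
look(imaging)
b=knob(.95)-D*EZ
print(env.move_straight(b-[0,0,.010],vel=.03,force_limit=22))
env.hold(1.0)
S=env.get_state();print(S["clock"],S["tcp_pos"],S["wrist_force"],S["grip_width"])
look(imaging)
E
```

```text
scene few 2
top few 0
False
12.6583 [ 0.4424282  -0.23673236  0.13510185] [15.79117609 -0.257385    8.00479128] 0.031272227860771926
scene few 0
top few 0
```

```bash
python3 - <<'E'
from h import *
from station import env,hand,kin,imaging
f=imaging.grab_frame("scene");cv2.imwrite("pics/down2.png",cv2.resize(f["pixels"][120:220,200:340,::-1],None,fx=5,fy=5))
p=cloud(f);d=p-H;s=-d@EX;lat=d@np.array([-EX[1],EX[0],0]);
for sa in np.arange(.03,.14,.01):
    m=(s>sa)&(s<sa+.01)&(abs(lat)<.02)&(abs(d[...,2])<.05)&(f["z_map"]>0)
    v,u=np.nonzero(m)
    if len(u):print(round(sa,2),len(u),d[m][:,2].round(3)[:12],lat[m].round(3)[:6],u.mean().round(),v.mean().round())
E
```

```text
0.07 12 [ 0.001  0.003  0.002  0.002  0.007  0.002 -0.     0.    -0.    -0.002
 -0.003 -0.006] [-0.005 -0.001 -0.001  0.003  0.01   0.004] 250.0 170.0
0.08 16 [ 0.003  0.003  0.001  0.002  0.     0.    -0.     0.     0.     0.001
 -0.001 -0.003] [-0.001  0.001 -0.001  0.001 -0.     0.001] 253.0 169.0
0.09 17 [ 0.001  0.002  0.003  0.001  0.002  0.     0.001  0.    -0.    -0.004
 -0.001 -0.006] [-0.002  0.001  0.003  0.002  0.004  0.003] 256.0 169.0
0.1 16 [ 0.004  0.001  0.003  0.002  0.001  0.002  0.002  0.001 -0.001 -0.002
 -0.003 -0.004] [ 0.002 -0.001  0.002  0.002  0.003  0.005] 260.0 168.0
0.11 19 [ 0.     0.002  0.     0.002  0.002 -0.001 -0.001 -0.001 -0.003  0.
 -0.001 -0.003] [-0.004  0.    -0.001  0.002  0.003  0.001] 264.0 167.0
0.12 16 [-0.001  0.    -0.001  0.     0.001 -0.003 -0.001 -0.003 -0.003 -0.003
 -0.006 -0.006] [-0.004  0.001  0.001  0.003  0.006  0.002] 267.0 166.0
0.13 31 [0.049 0.048 0.043 0.046 0.04  0.042 0.036 0.041 0.037 0.034 0.048 0.03 ] [-0.017 -0.015 -0.018 -0.013 -0.019 -0.014] 271.0 156.0
0.14 105 [0.049 0.046 0.045 0.049 0.042 0.039 0.045 0.039 0.036 0.041 0.044 0.037] [-0.01  -0.011 -0.011 -0.005 -0.013 -0.016] 273.0 160.0
```

View pics/down2.png

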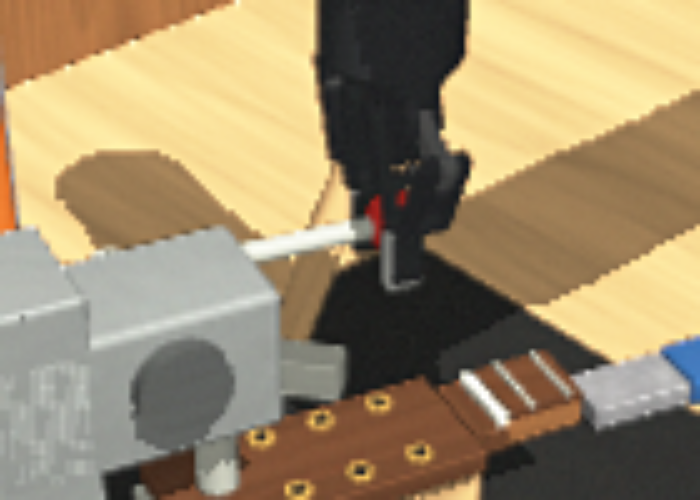

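The rod now dips about 0.05 rad below level, so the lever is at its stop. It has been held for over a second and the ram is seated. Next I'll ease it back slowly.

```bash
python3 - <<'E'
from h import *
from station import env,hand,kin,imaging
t0=env.get_state()["clock"]
for a in np.linspace(.95,-.02,9)[1:]:
    hit=env.move_straight(knob(a)-.024*EZ,vel=.035,force_limit=35)
    S=env.get_state();print(round(a,2),round(S["clock"]-t0,2),np.round(S["wrist_force"],1),round(S["grip_width"],4),(S["tcp_pos"]+.024*EZ-knob(a)).round(4))
    if hit:print("hit");break
env.hold(.5)
S=env.get_state();print(S["clock"],np.round(S["wrist_force"],1))
for c in("scene","top"):
    f=imaging.grab_frame(c)
    if c=="scene":cv2.imwrite("pics/up.png",cv2.resize(f["pixels"][60:270,130:410,::-1],None,fx=2.5,fy=2.5))
    q=cloud(f)[f["z_map"]>0];d=q-knob(0);ex=(H-knob(0))/.16;s=d@ex;w=np.linalg.norm(d-np.outer(s,ex),axis=1)
    l=cv2.fitLine(q[(s>.035)&(s<.13)&(w<.014)].astype(np.float32),cv2.DIST_HUBER,0,.01,.01).ravel()
    print(c,"tilt",np.arctan2(abs(l[2]),np.hypot(l[0],l[1])),"(home .9)")
E
```

```text
0.83 0.93 [24.4 -6.1  0.7] 0.0314 [ 0.0069 -0.0009  0.0036]
0.71 1.63 [2.3 6.4 3.7] 0.0312 [0.0009 0.0006 0.0009]
0.59 2.33 [-5.7 10.1  5.3] 0.0314 [-0.0008  0.0011  0.0005]
0.46 3.03 [-4.5  8.7  5.6] 0.0314 [-0.0005  0.001   0.0005]
0.34 3.73 [-2.5  7.7  4.6] 0.0312 [-0.0002  0.001   0.0006]
0.22 4.43 [-1.   6.3  3.7] 0.0313 [0.0002 0.0009 0.0003]
0.1 5.13 [-0.6  6.2  4.2] 0.0316 [0.0001 0.0009 0.0005]
-0.02 5.83 [-28.1  16.5  -4.3] 0.0313 [-0.0068  0.0028 -0.0045]
19.1417 [-27.1  16.7  -4.5]
scene tilt 0.90520793 (home .9)Traceback (most recent call last):
  File "<stdin>", line 14, in <module>
cv2.error: OpenCV(4.12.0) /io/opencv/modules/imgproc/src/linefit.cpp:102: error: (-215:Assertion failed) count > 0 in function 'fitLine3D_wods'
```

View pics/up.png

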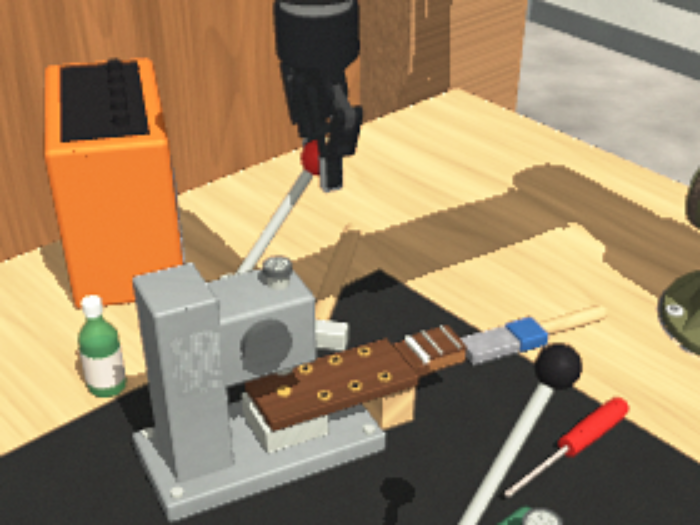

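The lever is home at 0.905 rad above level, and the bushing at crop (285,392) is flush. I'll take off the preload, release and back away upwards.

```bash
python3 - <<'E'
from h import *
from station import env,hand,kin,imaging
S=env.get_state();env.move_straight(S["tcp_pos"],vel=.02)
print(np.round(env.get_state()["wrist_force"],1))
hand.gripper_to(.085)
S=env.get_state();print(np.round(S["wrist_force"],1),S["grip_width"])
env.move_straight(S["tcp_pos"]+[0,0,.13],vel=.08,force_limit=15)
env.hold(.5);look(imaging)
S=env.get_state();print(S["clock"],S["tcp_pos"],np.round(S["wrist_force"],1))
f=imaging.grab_frame("scene");cv2.imwrite("pics/end.png",f["pixels"][:,:,::-1])
E
```

```text
[-2.8  2.2 -3.5]
[ 1.4 -0.   0.2] 0.08483678401945885
scene [ 0.4935 -0.2526  0.2963] 95 0.001 angle 0.0 r 0.161
top [ 0.495  -0.2525  0.295 ] 127 0.0008 angle -0.002 r 0.1592
22.7667 [ 0.49005761 -0.25022079  0.39917531] [-0.6 -0.2 -0.5]
```

View pics/end.png

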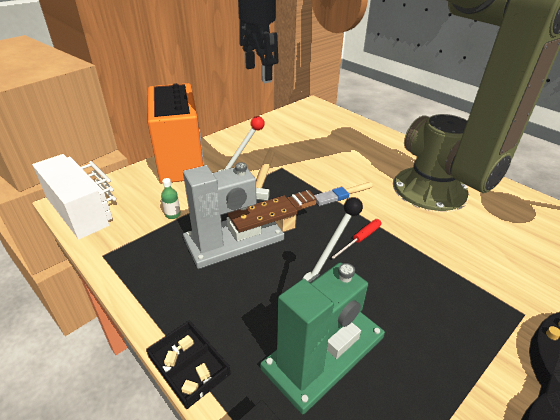

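The red knob is back at (257,123), the green press hasn't moved, and the gripper is clear at about (260,60).

```bash
python3 -c "
from station import env
print(env.job_done())"
```

```text
the job is handed in; nothing more can be done
None
```

The job is handed in: the bushing looks flush in the pictures, the grey lever was held at its stop for over a second, eased back up in about 6 s and released at home, and the green press was not touched (no verdict was returned).

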